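# Make up two hand-therapy kits

## Task

Make up the two therapy kits from the stock on the mat: the green-lidded putty tub, the timer and the purple dumbbell go into the blue tray, and the yellow-lidded putty tub and the thick-handled spoon go into the white tray. In each tray, tubs and timer stand upright on the floor of the square compartments, one to a compartment (either will do), and the dumbbell or the spoon lies lengthwise, down on the floor, in the middle of the long compartment. Set things down rather than dropping them, and leave the red-lidded tub and the orange dumbbell where they are.

Things in the scene. Friction and masses are not known exactly. Their poses are not given: they have to be found in the camera images.
- tray_blue: a square kit tray in blue plastic, fixed on the mat: 184 x 184 mm, 14 mm tall. The origin is at the middle of its underside, on the table. Its inner floor is 4 mm up; the rim and dividers (4 mm thick) rise 10 mm above that floor. In its own frame it has one long compartment, 176 mm along y by 86 mm along x, centred at x = -45 mm, y = 0; and two square compartments, 86 x 86 mm, centred at x = +45 mm, y = -45 mm and y = +45 mm.
- tray_white: a square kit tray in white plastic, fixed on the mat: 184 x 184 mm, 14 mm tall. The origin is at the middle of its underside, on the table. Its inner floor is 4 mm up; the rim and dividers (4 mm thick) rise 10 mm above that floor. In its own frame it has one long compartment, 176 mm along y by 86 mm along x, centred at x = -45 mm, y = 0; and two square compartments, 86 x 86 mm, centred at x = +45 mm, y = -45 mm and y = +45 mm.
- tub_green_center (a point): a round putty tub, off-white with a green lid: 60 mm across the lid, 57 mm lower down, 52 mm tall. This point is its centre, 26 mm above its base; z is up its axis. It starts upright on the table.
- tub_yellow_center (a point): a round putty tub, off-white with a yellow lid: 60 mm across the lid, 57 mm lower down, 52 mm tall. This point is its centre, 26 mm above its base; z is up its axis. It starts upright on the table.
- tub_red_center (a point): a round putty tub, off-white with a red lid: 60 mm across the lid, 57 mm lower down, 52 mm tall. This point is its centre, 26 mm above its base; z is up its axis. It starts upright on the table; it is not wanted and stays where it is.
- timer_center (a point): a desk timer: a dark grey rounded block 54 x 54 mm and 46 mm tall with a round white dial and small red pointer on top (up to 4 mm higher). This point is the centre of the block, 23 mm above its base; z is up, x and y are square to its sides.
- dumbbell_purple_center (a point): the larger dumbbell, purple: hexagonal heads 52 mm across flats (60 mm across corners), 34 mm long, 140 mm in all; between the heads a round handle 26 mm in diameter and 72 mm long. This point is its centre, in the middle of the handle, 26 mm above the table; x runs along the handle. Mass about 0.7 kg.
- dumbbell_orange_center (a point): the smaller dumbbell, orange; it is not wanted and stays where it is: hexagonal heads 42 mm across flats (48.5 mm across corners), 26 mm long, 116 mm in all; between the heads a round handle 24 mm in diameter and 64 mm long. This point is its centre, in the middle of the handle, 21 mm above the table; x runs along the handle. Mass about 0.4 kg.
- spoon_center (a point): a spoon with a thick black handle, 154 mm long in all. This point is half-way along it, 13 mm above the table; x points along it to the bowl. The handle, 28 mm wide and 26 mm tall with rounded edges, runs from x = -77 mm to x = +17 mm (its middle, and nearly the balance point, at x = -30 mm); then come a thin steel neck and a round steel bowl 36 mm across.
There are look-alikes about, which are no part of the job. Of the things like the part that bears dumbbell_purple_center, leave any that is pink; of the rest the larger one is meant.

How it is judged:
By the outcome, as a careful person would: the job done as asked, in the order asked, and still so for the second after the job is handed in, with the robot touching nothing.
It also fails if it takes over 112 s, if anything falls off the work surface, if the arm or the gripper's body presses on something with over 40 N, if the wrist force passes 120 N, or if a joint passes its speed limit or range.

## Robot

A 6-joint arm with a two-finger parallel gripper is mounted at the origin on the work surface. World frame = base frame: x ahead of the robot, y to its left, z up, the work surface at z = 0. Lengths are in mm, angles in rad, forces in N, time in s.
With the tool pointing down it reaches from about 350 to 975 mm from the base axis. Payload 7.1 kg.
Tool frame: the origin (TCP) lies at the centre of the arm's flange, where the gripper is bolted on; the fingertips stand 182 mm ahead of it and the grasp point (between the pads) lies 163 mm ahead of it; z points along the fingers, y is the line along which they close (so a half turn about z gives the same grasp; the last joint's range is limited). The gripper opens to 88 mm and grips with 3 to 60 N. Pads are 20 mm wide; open, the fingers measure 115 mm over their backs; the gripper's body (75 mm by 178 mm) begins 61 mm behind the grasp point.
Start: joints at [-1.12, 0.423, 1.63, -0, 1.089, -0.019], TCP at [282.957, -557.263, 404.675] pointing down, gripper open.
Joint ranges: [-3, 3], [-0.9, 2.11], [0.09, 2.58], [-1.31, 4.45], [0.11, 2.69], [-2.54, 2.54]. Speed limits (rad/s): [2.39, 2.39, 3.01, 3.14, 3.14, 3.14].

## Interface

Orientations are given as a rotation vector (axis times angle).
In Python, from workcell import readout, get_image, ctrl gives the robot as it stands.
- The arm moves only by the tool step_arm, never from a script. Its argument "targets" is a list that holds one entry, the list of rows, each a list of 7 numbers: the shift along the world's x, y, z as a fraction of full scale, then the turn, a rotation vector about the world's x, y, z as a fraction of full scale, then the opening, from 0 (shut) to 1 (fully open). In form: [[[dx, dy, dz, wx, wy, wz, claw], ...]]. A call has exactly 5 rows; each row shifts and turns the commanded pose from where the row before left it; what a row does not reach is not made up. Full scale, the value 1, is 0.05 m for a shift and 4 degrees for a turn. A row lasts 1/8 s, in which the tool goes at most 62.5 mm and 10.7 degrees, less where a joint would pass 70% of its speed; a pose out of reach is approached as far as the arm can. A call with a number of a shift or a turn outside -1 to 1 is refused whole. A call with a gripper value outside its range is refused whole. The fingers move at their own pace and stop on an object; the grip force is fixed at half the most. Time passes only in rows, so rows that do not move let the fingers close, or fill a call up. It gives the time, the measured TCP pose, the force, the opening and the grip force at its end, in the units of the state.
- readout.get_obs(): the state, without advancing time (a new reading comes with each control period).
- get_image(name): name is "scene" or "top"; returns a dict with "pixels" (384x512x3 uint8, red, green, blue), "intrinsics" (3x3 intrinsics, pixels), "k1" (the pictures are not rectified: a ray, as slopes to the right and down, at radius r is drawn at 1 + k1 r^2 times it, then the intrinsics apply), "extrinsics" (4x4, takes a point from world to camera coordinates). Camera axes: x right, y down, z forward; pixel columns grow to the right and rows downward; lengths in mm; the calibration is good to about 2 mm. A picture is of the moment at which its call begins. There is no depth.
- ctrl.close_job(): hands the job in; it is judged then, once.
The state is a dict: "t": time; "qpos": joint angles; "qvel": joint speeds; "joint_torque": joint torques, N m; "ee_pos": TCP position; "orientation": TCP orientation; "ft_force": force on the tool from outside, world axes, zero at the start; "moment": the same for the moment, N m; "width": finger opening in mm; "grasp_force": force on a finger pad.
Only numpy, scipy, OpenCV 4.12 (cv2) and the standard library are available. Lean on these libraries where they do the work, as an engineer would, in place of code of your own. Each camera call takes 0.05 s, during which the arm holds its last target. There are 200 camera calls.

## Working session

There is one attempt and no reset: what is moved stays moved. The work goes in short steps, Python scripts to look and compute and a tool call to move; the robot and the scene stay as the last step left them, time stands still between calls to the robot, and variables do not carry over. Pictures are saved under pics/ and viewed, at most 14 in all, crops included, and the job is handed in when it is done.

Besides the shell and the picture viewer there is one more tool, called after ">>>" as name(argument=value, ...), one argument or row to a line, values as JSON. step_arm: Moves the arm, as the interface text tells. Shift numbers are shares of 0.05 m and turn numbers shares of 4 degrees, none past 1 either way. Its arguments: {"type":"object","properties":{"targets":{"type":"array"}},"required":["targets"]}

```bash
mkdir -p pics; ls
cat > h.py <<'E'
import numpy as np,cv2
from workcell import readout,get_image,ctrl
def snap(n,f):
    d=get_image(n); cv2.imwrite(f,d["pixels"][:,:,::-1]); np.savez(f[:-4]+'.npz',**d); return d
def world(d,uv,z):
    K=np.array(d["intrinsics"]);E=np.array(d["extrinsics"]);k=float(d["k1"])
    x=np.array([(uv[0]-K[0,2])/K[0,0],(uv[1]-K[1,2])/K[1,1]]);s=x.copy()
    for _ in range(30): s=x/(1+k*(s@s))
    R=E[:3,:3];c=-R.T@E[:3,3];r=R.T@np.array([s[0],s[1],1])
    return c+r*(z-c[2])/r[2]
def pix(d,p):
    K=np.array(d["intrinsics"]);E=np.array(d["extrinsics"]);k=float(d["k1"])
    q=E[:3,:3]@np.array(p)+E[:3,3];s=q[:2]/q[2];s=s*(1+k*(s@s))
    return np.array([K[0,0]*s[0]+K[0,2],K[1,1]*s[1]+K[1,2]])
E
python3 - <<'E'
from h import *
for n in("top","scene"):
    d=snap(n,f"pics/{n}0.png")
    E=d["extrinsics"];print(n,d["intrinsics"],d["k1"],-np.array(E)[:3,:3].T@np.array(E)[:3,3])
a=cv2.imread("pics/top0.png");cv2.imwrite("pics/top0b.png",cv2.resize(a,(800,600),interpolation=cv2.INTER_CUBIC))
print(readout.get_obs())
E
```

```text
pics
top [[491.30095318   0.         251.64263741]
 [  0.         491.30095318 192.9644938 ]
 [  0.           0.           1.        ]] -0.16535598212686745 [ 311.9687058    18.69531294 1633.64052198]
scene [[411.24565994   0.         245.93575217]
 [  0.         411.24565994 190.22693864]
 [  0.           0.           1.        ]] -0.004846955425321535 [1181.25304267  495.64834168 1075.77786302]
{'t': 0.1, 'qpos': array([-1.12002105e+00,  4.23767602e-01,  1.63060256e+00, -1.33031856e-06,
        1.08861541e+00, -1.89793188e-02]), 'qvel': array([-0.00136816, -0.00058157, -0.00017909,  0.00088041,  0.00127977,
       -0.0009568 ]), 'joint_torque': array([-1.82757423e-03, -5.45613277e+01, -2.74324501e+01,  6.44002296e-02,
        1.88357866e-02, -1.96006999e-05]), 'ee_pos': array([ 282.84190679, -557.05577611,  403.98160402]), 'orientation': array([-3.05401041e+00, -7.30807280e-01,  4.70324097e-04]), 'ft_force': array([-0.16687603,  0.83121665,  1.18872368]), 'moment': array([-0.07112323, -0.07047135, -0.00458269]), 'grasp_force': 0.0, 'width': 87.90796436656063}
```

View pics/top0b.png

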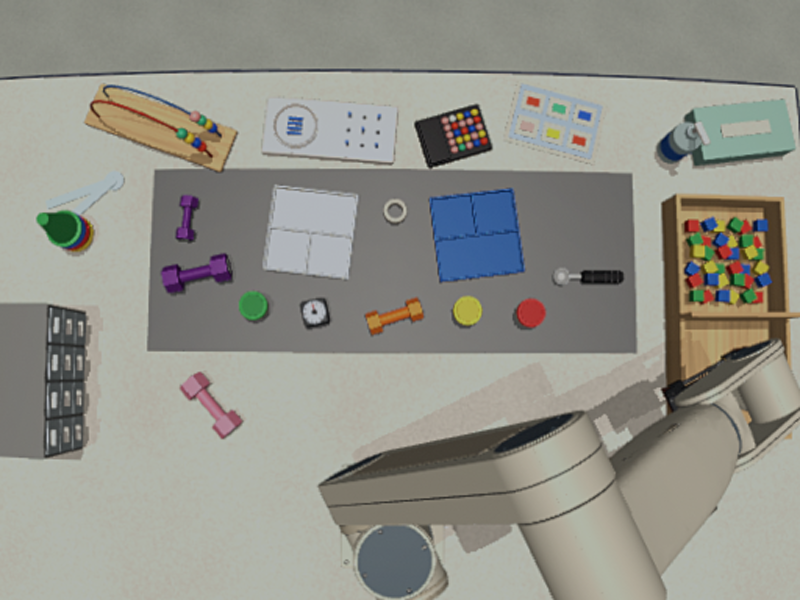

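View pics/scene0.png

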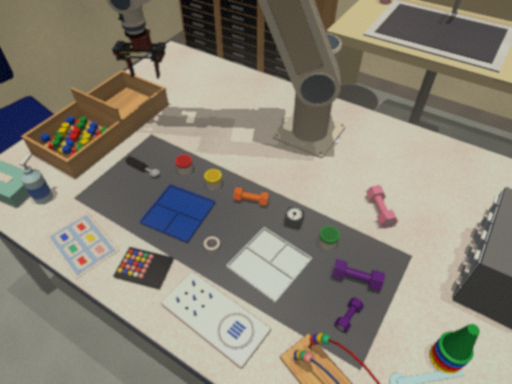

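The top view shows, in 800x600 pixels:
- **Purple and pink dumbbells:** large purple (197,273), small purple (187,218), pink (211,405). The large purple one is meant.
- **Orange dumbbell:** (395,316).
- **Tubs:** green (254,306), yellow (467,310), red (530,313). The green cone at (62,230) is a look-alike.
- **Timer and spoon:** timer (315,312), spoon (588,277) with its bowl to the left. The cutlery at (95,190) is a look-alike.
- **Trays:** white (311,232), blue (477,235).

The scene view agrees.

```bash
cat > m.py <<'E'
from h import *
S=0.64
def blob(d,lo,hi,roi):  # roi in 800px coords
    hsv=cv2.cvtColor(d["pixels"],cv2.COLOR_RGB2HSV);m=cv2.inRange(hsv,np.array(lo),np.array(hi))
    r=np.zeros_like(m);x0,y0,x1,y1=[int(v*S) for v in roi];r[y0:y1,x0:x1]=255;m&=r
    n,l,s,c=cv2.connectedComponentsWithStats(m)
    i=1+np.argmax(s[1:,4]);mm=(l==i).astype(np.uint8);return c[i],mm
def axis(d,mm,z):
    ys,xs=np.nonzero(mm);P=np.array([world(d,(x,y),z)[:2] for x,y in zip(xs,ys)])
    c=P.mean(0);w,v=np.linalg.eigh(np.cov((P-c).T));a=v[:,1];t=(P-c)@a;u=(P-c)@v[:,0]
    r=cv2.minAreaRect(P.astype(np.float32))
    return c.round(1),np.degrees(np.arctan2(a[1],a[0])).round(1),(np.ptp(t).round(),np.ptp(u).round()),r
if __name__=="__main__":
    d=dict(np.load("pics/top0.npz"))
    for n,lo,hi,roi,z in [("green",(45,80,40),(85,255,255),(230,280,280,330),52),("yellow",(22,100,100),(35,255,255),(440,285,495,340),52),
      ("red",(0,120,90),(8,255,255),(505,290,560,340),52),("timer",(0,0,0),(179,90,72),(290,285,340,335),46),("dial",(0,0,150),(179,60,255),(295,290,335,330),50),
      ("purple",(130,80,30),(160,255,255),(150,245,242,300),30),("purpS",(130,80,30),(160,255,255),(165,185,210,245),20),
      ("orange",(5,120,90),(18,255,255),(355,290,435,340),26),("spoonH",(0,0,0),(179,255,65),(570,262,635,292),20),("bowl",(0,0,125),(179,60,255),(548,262,580,292),15),
      ("blue",(105,120,40),(125,255,255),(420,180,535,290),14),("white",(0,0,140),(179,60,255),(255,178,368,287),14)]:
        c,mm=blob(d,lo,hi,roi);a=axis(d,mm,z);r=a[3]
        print(n,c.round(1),"c",world(d,c,z)[:2].round(1),"ax",a[1],a[2],"rect",np.round(r[0],1),np.round(r[1]),round(r[2],1))
    from scipy.spatial.transform import Rotation as R
    o=readout.get_obs();print(R.from_rotvec(o["orientation"]).as_matrix().round(3))
    p=d["pixels"][:,:,::-1]
    cv2.imwrite("pics/crop1.png",cv2.resize(p[105:230,95:410],(800,317),interpolation=cv2.INTER_CUBIC))
E
python3 m.py
```

```text
green [161.6 195.2] c [441.1 290.1] ax 52.4 (np.float64(61.0), np.float64(58.0)) rect [441.8 288.7] [59. 59.] 1.3
yellow [298.8 198.5] c [ 433.1 -154.6] ax 117.3 (np.float64(59.0), np.float64(58.0)) rect [ 433.4 -155.3] [55. 59.] 0.3
red [339.3 199.9] c [ 429.4 -287.1] ax 132.1 (np.float64(59.0), np.float64(56.0)) rect [ 430. -287.] [55. 59.] 44.7
timer [204.2 203.1] c [416.8 151.6] ax 148.2 (np.float64(69.0), np.float64(50.0)) rect [426.3 160.4] [58. 54.] 12.0
dial [200.7 199.3] c [429.  162.9] ax 110.5 (np.float64(43.0), np.float64(43.0)) rect [428.3 163.5] [42. 42.] 0.4
purple [124.7 174.8] c [510.1 419.1] ax 102.3 (np.float64(146.0), np.float64(59.0)) rect [509.7 418.8] [ 58. 146.] 12.8
purpS [119.4 138.7] c [633.5 444. ] ax 175.2 (np.float64(96.0), np.float64(39.0)) rect [633.3 443.5] [39. 96.] 85.9
orange [253.8 202.1] c [422.6  -9.2] ax 114.4 (np.float64(118.0), np.float64(47.0)) rect [423.3  -4.5] [ 46. 116.] 18.8
spoonH [384.7 177. ] c [ 509.9 -449.2] ax 91.5 (np.float64(94.0), np.float64(28.0)) rect [ 509.9 -448.8] [27. 94.] 0.5
bowl [360.9 176. ] c [ 513.1 -368.6] ax 87.8 (np.float64(52.0), np.float64(34.0)) rect [ 513.  -374.2] [51. 34.] 89.1
blue [304.7 150. ] c [ 599.2 -179.2] ax 161.4 (np.float64(237.0), np.float64(239.0)) rect [ 600.  -179.5] [184. 183.] 7.3
white [198.2 148.3] c [602.4 177. ] ax 109.9 (np.float64(241.0), np.float64(245.0)) rect [604.6 177.7] [184. 186.] 83.6
[[ 0.892  0.453 -0.001]
 [ 0.453 -0.892  0.001]
 [ 0.    -0.001 -1.   ]]
```

View pics/crop1.png

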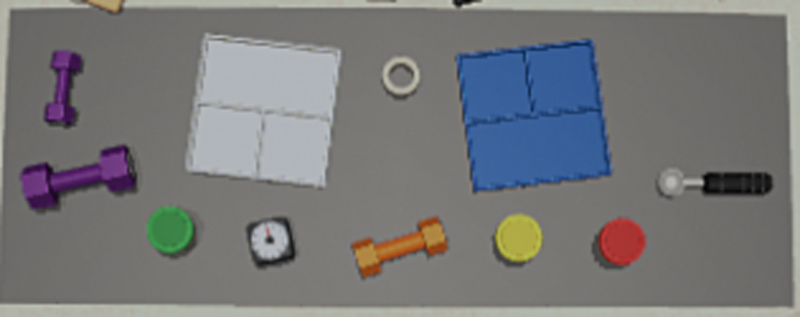

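Choices checked in the crop: the large purple dumbbell is at crop (78,178), against the small one at (63,88), with pink off the mat. The green tub is at (171,231), the timer at (270,240), the yellow tub at (518,238) and the spoon at (715,183). The sizes found (60, 146, 184 mm) match those given. I'll move towards the green tub first.

>>> step_arm(
  targets=[
    [[0.3, 0.85, -0.1, 0, 0, 0.94, 1], [0.3, 0.85, -0.1, 0, 0, 0.94, 1], [0.3, 0.85, -0.1, 0, 0, 0.94, 1], [0.3, 0.85, -0.1, 0, 0, 0.94, 1], [0.3, 0.85, -0.1, 0, 0, 0.94, 1]],
  ],
)

```text
t: 0.72
ee_pos: [358.1, -343.3, 379.3]
orientation: [-2.893, -1.223, 0.0]
ft_force: [0.0, 0.3, -0.4]
width: 87.8
grasp_force: 0.0
```

>>> step_arm(
  targets=[
    [[0.3, 0.85, -0.1, 0, 0, 0.94, 1], [0.3, 0.85, -0.1, 0, 0, 0.94, 1], [0.3, 0.85, -0.1, 0, 0, 0.94, 1], [0.3, 0.85, -0.1, 0, 0, 0.94, 1], [0.3, 0.85, -0.1, 0, 0, 0.94, 1]],
  ],
)

```text
t: 1.35
ee_pos: [433.2, -130.8, 354.5]
orientation: [-2.655, -1.679, 0.0]
ft_force: [0.7, -1.3, -0.1]
width: 87.5
grasp_force: 0.0
```

>>> step_arm(
  targets=[
    [[0, 0.85, -0.1, 0, 0, 0.94, 1], [0, 0.85, -0.1, 0, 0, 0.94, 1], [0, 0.85, -0.1, 0, 0, 0.94, 1], [0, 0.85, -0.1, 0, 0, 0.94, 1], [0, 0.85, -0.1, 0, 0, 0.94, 1]],
  ],
)

```text
t: 1.98
ee_pos: [432.7, 81.6, 329.4]
orientation: [-2.345, -2.091, 0.0]
ft_force: [0.5, 0.0, -0.1]
width: 87.8
grasp_force: 0.0
```

>>> step_arm(
  targets=[
    [[0, 0.85, -0.1, 0, 0, 0.94, 1], [0, 0.85, -0.1, 0, 0, 0.94, 1], [0, 0.85, -0.1, 0, 0, 0.94, 1], [0, 0.85, -0.1, 0, 0, 0.94, 1], [0, 0, 0, 0, 0, 0.94, 1]],
  ],
)

```text
t: 2.6
ee_pos: [432.8, 252.6, 309.2]
orientation: [-1.968, -2.449, -0.0]
ft_force: [-1.2, -0.8, -0.0]
width: 87.5
grasp_force: 0.0
```

```bash
cat > st.py <<'E'
from h import *
from scipy.spatial.transform import Rotation as R
o=readout.get_obs();M=R.from_rotvec(o["orientation"]).as_matrix()
print(round(o["t"],2),o["ee_pos"].round(1),"yaw",np.degrees(np.arctan2(M[1,1],M[0,1])).round(2),"z",M[:,2].round(4),"F",o["ft_force"].round(1),"w",round(o["width"],1),round(o["grasp_force"],1))
E
python3 st.py
python3 - <<'E'
from h import *
d=dict(np.load("pics/scene0.npz"));p=cv2.resize(d["pixels"][:,:,::-1],None,fx=3,fy=3,interpolation=cv2.INTER_CUBIC)
def dot(x,y,z,c=(0,255,255)):
    u=3*pix(d,(x,y,z))+1;cv2.circle(p,tuple(u.round().astype(int).tolist()),2,c,-1)
for x,y in((441.3,289.5),(433.2,-154.9)):
    for a in np.arange(0,6.28,.4):dot(x+30*np.cos(a),y+30*np.sin(a),52,(255,0,255))
for cx,cy,yaw in((599.6,-179.4,7.3),(603.5,177.4,173.6),):
    a=np.radians(yaw);Rm=np.array([[np.cos(a),-np.sin(a)],[np.sin(a),np.cos(a)]])
    for q in((92,92),(92,-92),(-92,92),(-92,-92),(0,0),(0,92),(0,-92),(92,0)):dot(*(Rm@q+(cx,cy)),14,(0,0,255))
a=np.radians(12)
for s,t in((27,27),(27,-27),(-27,27),(-27,-27)):dot(428.6+s*np.cos(a)-t*np.sin(a),163.2+s*np.sin(a)+t*np.cos(a),46)
a=np.radians(102.5)
for s in(-70,-36,36,70):dot(510+s*np.cos(a),419+s*np.sin(a),52)
for s in(-47,0,47,107):dot(510+s*.0175,-449+s,26 if s<60 else 15,(0,255,255))
cv2.imwrite("pics/ov.png",cv2.resize(p[430:930,330:1190],(800,465),interpolation=cv2.INTER_AREA))
E
```

```text
2.6 [432.8 252.6 309.2] yaw 12.43 z [-1.e-04  2.e-04 -1.e+00] F [-1.2 -0.8 -0. ] w 87.5 0.0
```

View pics/ov.png

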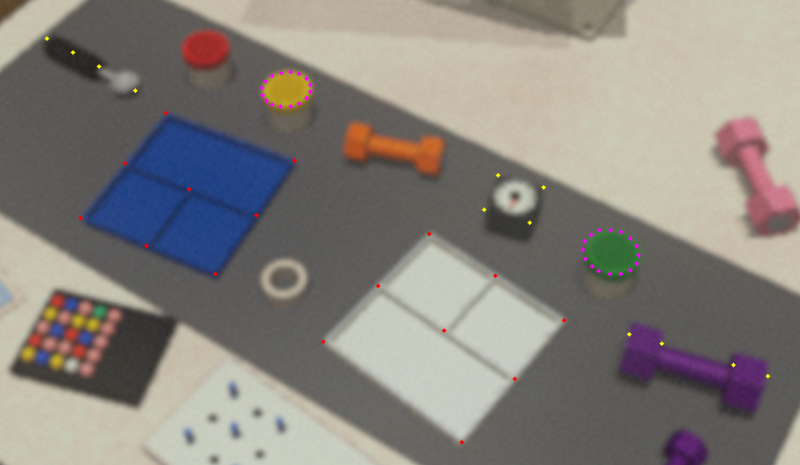

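The overlay on the scene view agrees with both lids, the tray corners, the timer, the dumbbell and the spoon to about 2–3 mm. I'll descend on the green tub and grip it.

>>> step_arm(
  targets=[
    [[0.17, 0.74, -0.26, 0, 0, 0, 1], [0, 0, -0.5, 0, 0, 0, 1], [0, 0, -0.5, 0, 0, 0, 1], [0, 0, -0.5, 0, 0, 0, 1], [0, 0, -0.5, 0, 0, 0, 1]],
  ],
)

```text
t: 3.22
ee_pos: [441.3, 287.2, 195.7]
orientation: [-1.974, -2.444, 0.001]
ft_force: [0.8, -0.9, 0.0]
width: 88.1
grasp_force: 0.0
```

>>> step_arm(
  targets=[
    [[0, 0, 0, 0, 0, 0, 1], [0, 0, 0, 0, 0, 0, 0.3], [0, 0, 0, 0, 0, 0, 0.3], [0, 0, 0, 0, 0, 0, 0.3], [0, 0, 0, 0, 0, 0, 0.3]],
  ],
)

```text
t: 3.85
ee_pos: [441.7, 287.4, 197.5]
orientation: [1.974, 2.443, 0.002]
ft_force: [-0.6, -0.5, 6.0]
width: 59.3
grasp_force: 30.0
```

>>> step_arm(
  targets=[
    [[0, 0, 0.6, 0, 0, 0, 0.3], [0, 0, 1, 0, 0, 0, 0.3], [0.38, -0.92, 0, 0, 0, 0, 0.3], [0.38, -0.92, 0, 0, 0, 0, 0.3], [0.38, -0.92, 0, 0, 0, 0, 0.3]],
  ],
)

```text
t: 4.47
ee_pos: [498.7, 148.0, 277.0]
orientation: [1.974, 2.444, 0.001]
ft_force: [0.8, 0.0, -1.0]
width: 59.6
grasp_force: 30.0
```

>>> step_arm(
  targets=[
    [[0.38, -0.92, 0, 0, 0, 0, 0.3], [0.38, -0.92, 0, 0, 0, 0, 0.3], [0.38, -0.92, 0, 0, 0, 0, 0.3], [0.38, -0.92, 0, 0, 0, 0, 0.3], [0.38, -0.92, 0, 0, 0, 0, 0.3]],
  ],
)

```text
t: 5.1
ee_pos: [593.7, -82.4, 276.6]
orientation: [-1.975, -2.443, 0.0]
ft_force: [1.3, 0.2, -1.2]
width: 59.5
grasp_force: 30.0
```

>>> step_arm(
  targets=[
    [[0.38, -0.92, 0, 0, 0, 0, 0.3], [0.38, -0.92, 0, 0, 0, 0, 0.3], [0.38, -0.92, 0, 0, 0, 0, 0.3], [0, 0, -0.6, 0, 0, 0, 0.3], [0, 0, -0.6, 0, 0, 0, 0.3]],
  ],
)

```text
t: 5.72
ee_pos: [650.3, -219.7, 216.0]
orientation: [1.976, 2.442, 0.0]
ft_force: [-0.3, 0.1, -1.7]
width: 59.4
grasp_force: 30.0
```

>>> step_arm(
  targets=[
    [[0, 0, -0.1, 0, 0, 0, 0.3], [0, 0, -0.1, 0, 0, 0, 0.3], [0, 0, -0.05, 0, 0, 0, 0.3], [0, 0, -0.04, 0, 0, 0, 0.3], [0, 0, 0, 0, 0, 0, 0.3]],
  ],
)

```text
t: 6.35
ee_pos: [650.6, -218.7, 202.7]
orientation: [1.974, 2.443, 0.0]
ft_force: [0.1, -0.1, -2.3]
width: 59.2
grasp_force: 30.0
```

>>> step_arm(
  targets=[
    [[0, 0, -0.03, 0, 0, 0, 0.3], [0, 0, -0.02, 0, 0, 0, 0.3], [0, 0, 0, 0, 0, 0, 0.3], [0, 0, 0, 0, 0, 0, 0.3], [0, 0, 0, 0, 0, 0, 0.3]],
  ],
)

```text
t: 6.98
ee_pos: [650.7, -218.8, 201.5]
orientation: [1.974, 2.443, 0.0]
ft_force: [-3.0, 1.2, 9.9]
width: 59.4
grasp_force: 30.0
```

>>> step_arm(
  targets=[
    [[0, 0, 0, 0, 0, 0, 0.85], [0, 0, 0, 0, 0, 0, 0.85], [0, 0, 0.6, 0, 0, 0, 0.85], [0, 0, 1, 0, 0, 0, 1], [-0.55, 0.95, 0, 0, 0, 0, 1]],
  ],
)

```text
t: 7.6
ee_pos: [625.7, -173.4, 284.0]
orientation: [1.972, 2.433, 0.006]
ft_force: [-0.2, 0.6, -0.7]
width: 87.2
grasp_force: 0.0
```

>>> step_arm(
  targets=[
    [[-0.55, 0.95, 0, 0, 0, 0, 1], [-0.55, 0.95, 0, 0, 0, 0, 1], [-0.55, 0.95, 0, 0, 0, 0, 1], [-0.55, 0.95, 0, 0, 0, 0, 1], [-0.55, 0.95, 0, 0, 0, 0, 1]],
  ],
)

```text
t: 8.22
ee_pos: [484.6, 67.5, 279.7]
orientation: [1.975, 2.443, 0.001]
ft_force: [1.0, 0.3, 0.4]
width: 88.4
grasp_force: 0.0
```

>>> step_arm(
  targets=[
    [[-0.55, 0.95, 0, 0, 0, 0, 1], [-0.55, 0.95, 0, 0, 0, 0, 1], [0, 0, 0, 0, 0, 0, 1], [0, 0, 0, 0, 0, 0, 1], [0, 0, 0, 0, 0, 0, 1]],
  ],
)

```text
t: 8.85
ee_pos: [431.2, 160.4, 279.7]
orientation: [1.976, 2.442, 0.001]
ft_force: [-0.1, -0.2, -0.6]
width: 87.7
grasp_force: 0.0
```

```bash
python3 st.py
```

```text
8.85 [431.2 160.4 279.7] yaw 12.03 z [ 5.e-04  0.e+00 -1.e+00] F [-0.1 -0.2 -0.6] w 87.7 0.0
```

>>> step_arm(
  targets=[
    [[-0.05, 0.06, -0.5, 0, 0, 0, 1], [0, 0, -0.5, 0, 0, 0, 1], [0, 0, -0.4, 0, 0, 0, 1], [0, 0, -0.27, 0, 0, 0, 1], [0, 0, 0, 0, 0, 0, 1]],
  ],
)

```text
t: 9.48
ee_pos: [428.1, 163.6, 195.4]
orientation: [-1.976, -2.442, 0.002]
ft_force: [-0.1, -0.4, -0.1]
width: 87.6
grasp_force: 0.0
```

>>> step_arm(
  targets=[
    [[0, 0, 0, 0, 0, 0, 0.3], [0, 0, 0, 0, 0, 0, 0.3], [0, 0, 0, 0, 0, 0, 0.3], [0, 0, 0, 0, 0, 0, 0.3], [0, 0, 0, 0, 0, 0, 0.3]],
  ],
)

```text
t: 10.1
ee_pos: [428.1, 164.3, 196.5]
orientation: [1.974, 2.443, 0.001]
ft_force: [-0.8, -0.8, 5.8]
width: 54.0
grasp_force: 30.0
```

>>> step_arm(
  targets=[
    [[0, 0, 0.6, 0, 0, 0, 0.3], [0, 0, 1, 0, 0, 0, 0.3], [0.7, -0.98, 0, 0, 0, -0.2, 0.3], [0.7, -0.98, 0, 0, 0, -0.2, 0.3], [0.7, -0.98, 0, 0, 0, -0.2, 0.3]],
  ],
)

```text
t: 10.72
ee_pos: [533.7, 15.8, 276.4]
orientation: [2.025, 2.402, 0.0]
ft_force: [0.7, 0.8, -1.4]
width: 53.9
grasp_force: 30.0
```

>>> step_arm(
  targets=[
    [[0.7, -0.98, 0, 0, 0, -0.2, 0.3], [0.7, -0.98, 0, 0, 0, -0.2, 0.3], [0.7, -0.98, 0, 0, 0, -0.2, 0.3], [0, 0, 0, 0, 0, 0, 0.3], [0, 0, 0, 0, 0, 0, 0.3]],
  ],
)

```text
t: 11.35
ee_pos: [637.2, -129.6, 275.4]
orientation: [-2.074, -2.357, 0.001]
ft_force: [-1.3, 0.4, -1.0]
width: 54.1
grasp_force: 30.0
```

```bash
python3 st.py
```

```text
11.35 [ 637.2 -129.6  275.4] yaw 7.29 z [-2.e-03  6.e-04 -1.e+00] F [-1.3  0.4 -1. ] w 54.1 30.0
```

>>> step_arm(
  targets=[
    [[0.02, 0, -0.5, 0, 0, 0, 0.3], [0, 0, -0.5, 0, 0, 0, 0.3], [0, 0, -0.3, 0, 0, 0, 0.3], [0, 0, -0.12, 0, 0, 0, 0.3], [0, 0, 0, 0, 0, 0, 0.3]],
  ],
)

```text
t: 11.98
ee_pos: [638.9, -129.4, 205.2]
orientation: [-2.074, -2.359, 0.0]
ft_force: [-0.5, 0.3, -0.2]
width: 53.5
grasp_force: 30.0
```

>>> step_arm(
  targets=[
    [[0, 0, -0.03, 0, 0, 0, 0.3], [0, 0, -0.02, 0, 0, 0, 0.3], [0, 0, 0, 0, 0, 0, 0.3], [0, 0, 0, 0, 0, 0, 0.3], [0, 0, 0, 0, 0, 0, 0.3]],
  ],
)

```text
t: 12.6
ee_pos: [639.0, -129.8, 202.7]
orientation: [2.075, 2.359, 0.0]
ft_force: [0.5, 0.2, -1.3]
width: 54.0
grasp_force: 30.0
```

>>> step_arm(
  targets=[
    [[0, 0, -0.03, 0, 0, 0, 0.3], [0, 0, -0.01, 0, 0, 0, 0.3], [0, 0, 0, 0, 0, 0, 0.3], [0, 0, 0, 0, 0, 0, 0.3], [0, 0, 0, 0, 0, 0, 0.3]],
  ],
)

```text
t: 13.22
ee_pos: [638.9, -129.8, 200.6]
orientation: [-2.075, -2.359, 0.0]
ft_force: [0.5, 0.2, -1.2]
width: 53.7
grasp_force: 30.0
```

>>> step_arm(
  targets=[
    [[0, 0, -0.02, 0, 0, 0, 0.3], [0, 0, 0, 0, 0, 0, 0.3], [0, 0, 0, 0, 0, 0, 0.3], [0, 0, 0, 0, 0, 0, 0.3], [0, 0, 0, 0, 0, 0, 0.3]],
  ],
)

```text
t: 13.85
ee_pos: [639.0, -129.8, 200.6]
orientation: [2.075, 2.359, 0.0]
ft_force: [-3.5, 0.5, 7.0]
width: 53.9
grasp_force: 30.0
```

>>> step_arm(
  targets=[
    [[0, 0, 0, 0, 0, 0, 0.82], [0, 0, 0, 0, 0, 0, 0.82], [0, 0, 0.6, 0, 0, 0, 0.82], [0, 0, 1, 0, 0, 0, 1], [-0.23, 1, 0, 0, 0, 0.12, 1]],
  ],
)

```text
t: 14.48
ee_pos: [629.8, -81.8, 283.9]
orientation: [2.064, 2.357, 0.007]
ft_force: [0.6, 2.2, -0.8]
width: 86.6
grasp_force: 0.0
```

>>> step_arm(
  targets=[
    [[-0.23, 1, 0, 0, 0, 0.12, 1], [-0.23, 1, 0, 0, 0, 0.12, 1], [-0.23, 1, 0, 0, 0, 0.12, 1], [-0.23, 1, 0, 0, 0, 0.12, 1], [-0.23, 1, 0, 0, 0, 0.12, 1]],
  ],
)

```text
t: 15.1
ee_pos: [569.5, 171.8, 279.7]
orientation: [2.015, 2.41, 0.0]
ft_force: [0.8, -0.0, 0.1]
width: 87.7
grasp_force: 0.0
```

>>> step_arm(
  targets=[
    [[-0.23, 1, 0, 0, 0, 0.12, 1], [-0.23, 1, 0, 0, 0, 0.12, 1], [-0.23, 1, 0, 0, 0, 0.12, 1], [-0.23, 1, 0, 0, 0, 0.12, 1], [-0.23, 0.95, 0, 0, 0, 0.12, 1]],
  ],
)

```text
t: 15.72
ee_pos: [511.9, 419.5, 279.5]
orientation: [1.964, 2.452, 0.0]
ft_force: [1.4, -0.2, 0.2]
width: 87.5
grasp_force: 0.0
```

```bash
python3 st.py
python3 - <<'E'
from h import *
d=snap("scene","pics/s1.png");p=d["pixels"][:,:,::-1]
cv2.imwrite("pics/s1c.png",cv2.resize(p[140:350,90:420],(800,509),interpolation=cv2.INTER_CUBIC))
E
```

```text
15.72 [511.9 419.5 279.5] yaw 12.63 z [ 1.e-04  0.e+00 -1.e+00] F [ 1.4 -0.2  0.2] w 87.5 0.0
```

View pics/s1c.png

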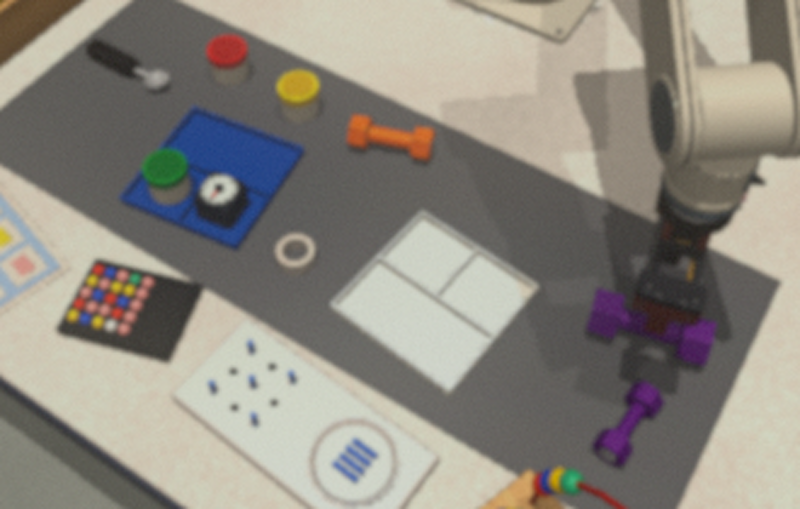

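The green tub (167,175) and the timer (220,195) stand in the blue squares, and the gripper is over the large purple dumbbell.

>>> step_arm(
  targets=[
    [[-0.04, 0, -0.5, 0, 0, 0, 1], [0, 0, -0.5, 0, 0, 0, 1], [0, 0, -0.5, 0, 0, 0, 0.8], [0, 0, -0.3, 0, 0, 0, 0.7], [0, 0, 0, 0, 0, 0, 0.6]],
  ],
)

```text
t: 16.4
ee_pos: [510.2, 417.4, 188.5]
orientation: [-1.964, -2.451, 0.003]
ft_force: [0.1, -0.5, 1.4]
width: 61.2
grasp_force: 0.0
```

>>> step_arm(
  targets=[
    [[0, 0, 0, 0, 0, 0, 0], [0, 0, 0, 0, 0, 0, 0], [0, 0, 0, 0, 0, 0, 0], [0, 0, 0, 0, 0, 0, 0], [0, 0, 0, 0, 0, 0, 0]],
  ],
)

```text
t: 17.02
ee_pos: [510.7, 417.9, 190.3]
orientation: [1.964, 2.452, 0.002]
ft_force: [0.3, -0.9, 3.3]
width: 25.2
grasp_force: 30.0
```

>>> step_arm(
  targets=[
    [[0, 0, 0.5, 0, 0, 0, 0], [0, 0, 1, 0, 0, 0, 0], [0, 0, 0.2, 0, 0, 0, 0], [0.07, -0.93, 0, 0, 0, -0.1, 0], [0.07, -0.93, 0, 0, 0, -0.1, 0]],
  ],
)

```text
t: 17.65
ee_pos: [516.4, 323.6, 272.8]
orientation: [-1.979, -2.439, 0.004]
ft_force: [0.5, -0.1, -7.0]
width: 25.4
grasp_force: 30.0
```

>>> step_arm(
  targets=[
    [[0.07, -0.93, 0, 0, 0, -0.1, 0], [0.07, -0.93, 0, 0, 0, -0.1, 0], [0.07, -0.93, 0, 0, 0, -0.1, 0], [0.07, -0.93, 0, 0, 0, -0.1, 0], [0.07, -0.93, 0, 0, 0, -0.1, 0]],
  ],
)

```text
t: 18.27
ee_pos: [534.1, 90.7, 272.9]
orientation: [-2.023, -2.401, 0.003]
ft_force: [0.5, -0.9, -6.6]
width: 25.3
grasp_force: 30.0
```

>>> step_arm(
  targets=[
    [[0.07, -0.93, 0, 0, 0, -0.1, 0], [0.07, -0.93, 0, 0, 0, -0.1, 0], [0.07, -0.93, 0, 0, 0, -0.1, 0], [0.07, -0.93, 0, 0, 0, -0.1, 0], [0.07, -0.93, 0, 0, 0, -0.1, 0]],
  ],
)

```text
t: 18.9
ee_pos: [551.6, -141.6, 272.8]
orientation: [-2.064, -2.365, 0.002]
ft_force: [1.0, -0.6, -7.4]
width: 25.8
grasp_force: 30.0
```

>>> step_arm(
  targets=[
    [[0.06, -0.93, 0, 0, 0, -0.1, 0], [0, 0, 0, 0, 0, 0, 0], [0, 0, 0, 0, 0, 0, 0], [0, 0, 0, 0, 0, 0, 0], [0, 0, 0, 0, 0, 0, 0]],
  ],
)

```text
t: 19.52
ee_pos: [555.4, -185.7, 274.5]
orientation: [-2.071, -2.361, 0.0]
ft_force: [-0.5, -0.2, -7.2]
width: 25.1
grasp_force: 30.0
```

```bash
python3 st.py
```

```text
19.52 [ 555.4 -185.7  274.5] yaw 7.48 z [-6.e-04  2.e-04 -1.e+00] F [-0.5 -0.2 -7.2] w 25.1 30.0
```

>>> step_arm(
  targets=[
    [[0, 0, -0.5, 0, 0, -0.04, 0], [0, 0, -0.5, 0, 0, 0, 0], [0, 0, -0.3, 0, 0, 0, 0], [0, 0, -0.2, 0, 0, 0, 0], [0, 0, 0, 0, 0, 0, 0]],
  ],
)

```text
t: 20.15
ee_pos: [555.4, -186.6, 199.3]
orientation: [-2.076, -2.357, 0.0]
ft_force: [-0.1, -0.8, -6.6]
width: 25.1
grasp_force: 30.0
```

>>> step_arm(
  targets=[
    [[0, 0, -0.04, 0, 0, 0, 0], [0, 0, -0.03, 0, 0, 0, 0], [0, 0, 0, 0, 0, 0, 0], [0, 0, 0, 0, 0, 0, 0], [0, 0, 0, 0, 0, 0, 0]],
  ],
)

```text
t: 20.78
ee_pos: [555.5, -186.8, 196.3]
orientation: [2.077, 2.357, 0.0]
ft_force: [-0.3, 0.7, -7.2]
width: 25.2
grasp_force: 30.0
```

>>> step_arm(
  targets=[
    [[0, 0, -0.03, 0, 0, 0, 0], [0, 0, -0.02, 0, 0, 0, 0], [0, 0, 0, 0, 0, 0, 0], [0, 0, 0, 0, 0, 0, 0], [0, 0, 0, 0, 0, 0, 0]],
  ],
)

```text
t: 21.4
ee_pos: [555.5, -186.8, 194.2]
orientation: [2.077, 2.357, 0.0]
ft_force: [-4.4, 0.3, 5.3]
width: 25.3
grasp_force: 30.0
```

>>> step_arm(
  targets=[
    [[0, 0, 0, 0, 0, 0, 0.55], [0, 0, 0, 0, 0, 0, 0.55], [0, 0, 0.4, 0, 0, 0, 0.55], [0, 0, 0.7, 0, 0, 0, 0.55], [0, 0, 0.7, 0, 0, 0, 1]],
  ],
)

```text
t: 22.02
ee_pos: [555.6, -186.8, 285.8]
orientation: [2.076, 2.357, 0.001]
ft_force: [0.1, -1.3, -0.0]
width: 55.2
grasp_force: 0.0
```

>>> step_arm(
  targets=[
    [[-0.82, 0.21, 0, 0, 0, 0, 1], [-0.82, 0.21, 0, 0, 0, 0, 1], [-0.81, 0.21, 0, 0, 0, 0, 1], [0, 0, 0, 0, 0, 0, 1], [0, 0, 0, 0, 0, 0, 1]],
  ],
)

```text
t: 22.65
ee_pos: [434.0, -155.7, 284.9]
orientation: [2.075, 2.355, 0.002]
ft_force: [0.6, 0.6, 1.0]
width: 87.9
grasp_force: 0.0
```

```bash
python3 st.py
```

```text
22.65 [ 434.  -155.7  284.9] yaw 7.23 z [ 0.0029 -0.0011 -1.    ] F [0.6 0.6 1. ] w 87.9 0.0
```

>>> step_arm(
  targets=[
    [[-0.02, 0.01, -0.5, 0, 0, 0, 1], [0, 0, -0.5, 0, 0, 0, 1], [0, 0, -0.5, 0, 0, 0, 1], [0, 0, -0.26, 0, 0, 0, 1], [0, 0, 0, 0, 0, 0, 1]],
  ],
)

```text
t: 23.28
ee_pos: [432.5, -154.9, 195.1]
orientation: [-2.076, -2.357, 0.0]
ft_force: [-0.5, 0.2, 0.4]
width: 87.7
grasp_force: 0.0
```

>>> step_arm(
  targets=[
    [[0, 0, 0, 0, 0, 0, 0.3], [0, 0, 0, 0, 0, 0, 0.3], [0, 0, 0, 0, 0, 0, 0.3], [0, 0, 0, 0, 0, 0, 0.3], [0, 0, 0, 0, 0, 0, 0.3]],
  ],
)

```text
t: 23.9
ee_pos: [432.2, -154.8, 196.2]
orientation: [2.076, 2.356, 0.001]
ft_force: [-1.0, -0.2, 7.1]
width: 59.7
grasp_force: 30.0
```

>>> step_arm(
  targets=[
    [[0, 0, 0.6, 0, 0, 0, 0.3], [0, 0, 1, 0, 0, 0, 0.3], [0.41, 0.98, 0, 0, 0, -0.57, 0.3], [0.41, 0.98, 0, 0, 0, -0.57, 0.3], [0.41, 0.98, 0, 0, 0, -0.57, 0.3]],
  ],
)

```text
t: 24.52
ee_pos: [493.8, -6.4, 275.9]
orientation: [2.216, 2.227, 0.0]
ft_force: [0.3, -0.2, -1.2]
width: 59.5
grasp_force: 30.0
```

>>> step_arm(
  targets=[
    [[0.4, 0.98, 0, 0, 0, -0.57, 0.3], [0.4, 0.98, 0, 0, 0, -0.57, 0.3], [0.4, 0.95, 0, 0, 0, -0.57, 0.3], [0, 0, -0.4, 0, 0, 0, 0.3], [0, 0, 0, 0, 0, 0, 0.3]],
  ],
)

```text
t: 25.15
ee_pos: [552.5, 138.1, 254.2]
orientation: [-2.34, -2.093, 0.005]
ft_force: [0.4, -0.5, -1.2]
width: 59.4
grasp_force: 30.0
```

```bash
python3 st.py
```

```text
25.15 [552.5 138.1 254.2] yaw -6.37 z [-3.7e-03 -9.0e-04 -1.0e+00] F [ 0.4 -0.5 -1.2] w 59.4 30.0
```

>>> step_arm(
  targets=[
    [[0.02, 0, -0.5, 0, 0, 0, 0.3], [0, 0, -0.3, 0, 0, 0, 0.3], [0, 0, -0.2, 0, 0, 0, 0.3], [0, 0, -0.04, 0, 0, 0, 0.3], [0, 0, 0, 0, 0, 0, 0.3]],
  ],
)

```text
t: 25.78
ee_pos: [554.6, 137.7, 204.0]
orientation: [2.343, 2.093, 0.001]
ft_force: [-0.3, -0.4, -1.5]
width: 59.0
grasp_force: 30.0
```

>>> step_arm(
  targets=[
    [[0, 0, -0.03, 0, 0, 0, 0.3], [0, 0, -0.02, 0, 0, 0, 0.3], [0, 0, 0, 0, 0, 0, 0.3], [0, 0, 0, 0, 0, 0, 0.3], [0, 0, 0, 0, 0, 0, 0.3]],
  ],
)

```text
t: 26.4
ee_pos: [554.5, 137.7, 201.2]
orientation: [2.343, 2.093, 0.0]
ft_force: [0.3, 0.6, -0.9]
width: 59.5
grasp_force: 30.0
```

>>> step_arm(
  targets=[
    [[0, 0, -0.02, 0, 0, 0, 0.3], [0, 0, -0.01, 0, 0, 0, 0.3], [0, 0, 0, 0, 0, 0, 0.3], [0, 0, 0, 0, 0, 0, 0.3], [0, 0, 0, 0, 0, 0, 0.3]],
  ],
)

```text
t: 27.02
ee_pos: [554.5, 137.8, 200.2]
orientation: [2.343, 2.093, 0.0]
ft_force: [-2.4, 0.1, 5.3]
width: 59.3
grasp_force: 30.0
```

>>> step_arm(
  targets=[
    [[0, 0, 0, 0, 0, 0, 0.85], [0, 0, 0, 0, 0, 0, 0.85], [0, 0, 0.6, 0, 0, 0, 0.85], [0, 0, 1, 0, 0, 0, 0.8], [-0.07, -0.98, 0, 0, 0, 0.13, 0.8]],
  ],
)

```text
t: 27.65
ee_pos: [552.9, 90.4, 283.3]
orientation: [2.326, 2.106, 0.011]
ft_force: [0.3, -0.2, 0.0]
width: 70.0
grasp_force: 0.0
```

>>> step_arm(
  targets=[
    [[-0.07, -0.98, 0, 0, 0, 0.13, 0.8], [-0.07, -0.98, 0, 0, 0, 0.13, 0.8], [-0.07, -0.98, 0, 0, 0, 0.13, 0.8], [-0.07, -0.98, 0, 0, 0, 0.13, 0.8], [-0.07, -0.98, 0, 0, 0, 0.13, 0.8]],
  ],
)

```text
t: 28.28
ee_pos: [533.2, -157.9, 279.7]
orientation: [2.284, 2.156, 0.0]
ft_force: [0.5, -0.4, -0.5]
width: 70.2
grasp_force: 0.0
```

>>> step_arm(
  targets=[
    [[-0.07, -0.98, 0, 0, 0, 0.13, 0.8], [-0.07, -0.98, 0, 0, 0, 0.13, 0.8], [-0.07, -0.98, 0, 0, 0, 0.13, 0.8], [-0.07, -0.98, 0, 0, 0, 0.13, 0.8], [-0.07, -0.98, 0, 0, 0, 0.13, 0.8]],
  ],
)

```text
t: 28.9
ee_pos: [515.6, -402.9, 279.5]
orientation: [-2.235, -2.207, -0.0]
ft_force: [0.7, 1.1, 0.1]
width: 70.7
grasp_force: 0.0
```

>>> step_arm(
  targets=[
    [[-0.07, -0.98, 0, 0, 0, 0.13, 0.8], [0, 0, 0, 0, 0, 0, 0.8], [0, 0, 0, 0, 0, 0, 0.8], [0, 0, 0, 0, 0, 0, 0.8], [0, 0, 0, 0, 0, 0, 0.8]],
  ],
)

```text
t: 29.52
ee_pos: [512.8, -449.1, 279.8]
orientation: [-2.224, -2.219, -0.0]
ft_force: [-0.0, -0.0, 0.1]
width: 70.1
grasp_force: 0.0
```

```bash
python3 st.py
```

```text
29.52 [ 512.8 -449.1  279.8] yaw -0.12 z [-2.e-04  2.e-04 -1.e+00] F [-0.  -0.   0.1] w 70.1 0.0
```

>>> step_arm(
  targets=[
    [[-0.05, 0, -0.5, 0, 0, 0, 0.8], [0, 0, -0.6, 0, 0, 0, 0.8], [0, 0, -0.5, 0, 0, 0, 0.8], [0, 0, -0.28, 0, 0, 0, 0.8], [0, 0, 0, 0, 0, 0, 0.8]],
  ],
)

```text
t: 30.15
ee_pos: [509.9, -449.7, 184.9]
orientation: [-2.224, -2.217, 0.0]
ft_force: [0.8, -0.1, 0.5]
width: 70.3
grasp_force: 0.0
```

>>> step_arm(
  targets=[
    [[0, 0, 0, 0, 0, 0, 0], [0, 0, 0, 0, 0, 0, 0], [0, 0, 0, 0, 0, 0, 0], [0, 0, 0, 0, 0, 0, 0], [0, 0, 0, 0, 0, 0, 0]],
  ],
)

```text
t: 30.78
ee_pos: [510.0, -450.3, 185.9]
orientation: [2.225, 2.217, 0.0]
ft_force: [0.3, 0.5, 0.5]
width: 27.6
grasp_force: 30.0
```

```bash
python3 st.py
```

```text
30.77 [ 510.  -450.3  185.9] yaw -0.2 z [ 2.e-04 -2.e-04 -1.e+00] F [0.3 0.5 0.5] w 27.6 30.0
```

>>> step_arm(
  targets=[
    [[0, 0, 0.5, 0, 0, 0, 0], [0, 0, 0.8, 0, 0, 0, 0], [0, 0, 0.6, 0, 0, 0, 0], [0.22, 0.98, 0, 0, 0, -0.13, 0], [0.22, 0.98, 0, 0, 0, -0.13, 0]],
  ],
)

```text
t: 31.4
ee_pos: [532.1, -351.8, 283.1]
orientation: [2.246, 2.193, 0.001]
ft_force: [1.0, 0.1, -1.4]
width: 28.0
grasp_force: 30.0
```

>>> step_arm(
  targets=[
    [[0.22, 0.98, 0, 0, 0, -0.13, 0], [0.22, 0.98, 0, 0, 0, -0.13, 0], [0.22, 0.98, 0, 0, 0, -0.13, 0], [0.22, 0.98, 0, 0, 0, -0.13, 0], [0.22, 0.98, 0, 0, 0, -0.13, 0]],
  ],
)

```text
t: 32.02
ee_pos: [587.4, -105.7, 282.5]
orientation: [2.294, 2.144, 0.002]
ft_force: [0.5, -0.4, -0.7]
width: 27.7
grasp_force: 30.0
```

>>> step_arm(
  targets=[
    [[0.22, 0.98, 0, 0, 0, -0.13, 0], [0.22, 0.98, 0, 0, 0, -0.13, 0], [0.22, 0.98, 0, 0, 0, -0.13, 0], [0.22, 0.98, 0, 0, 0, -0.13, 0], [0.22, 0.98, 0, 0, 0, -0.13, 0]],
  ],
)

```text
t: 32.65
ee_pos: [642.3, 139.5, 282.5]
orientation: [2.342, 2.092, 0.002]
ft_force: [0.8, -0.4, -0.7]
width: 27.9
grasp_force: 30.0
```

```bash
python3 st.py
python3 - <<'E'
from h import *
d=snap("scene","pics/s2.png");p=d["pixels"][:,:,::-1]
cv2.imwrite("pics/s2c.png",cv2.resize(p[140:350,90:420],(800,509),interpolation=cv2.INTER_CUBIC))
E
```

```text
32.65 [642.3 139.5 282.5] yaw -6.45 z [ 1.6e-03  3.0e-04 -1.0e+00] F [ 0.8 -0.4 -0.7] w 27.9 30.0
```

View pics/s2c.png

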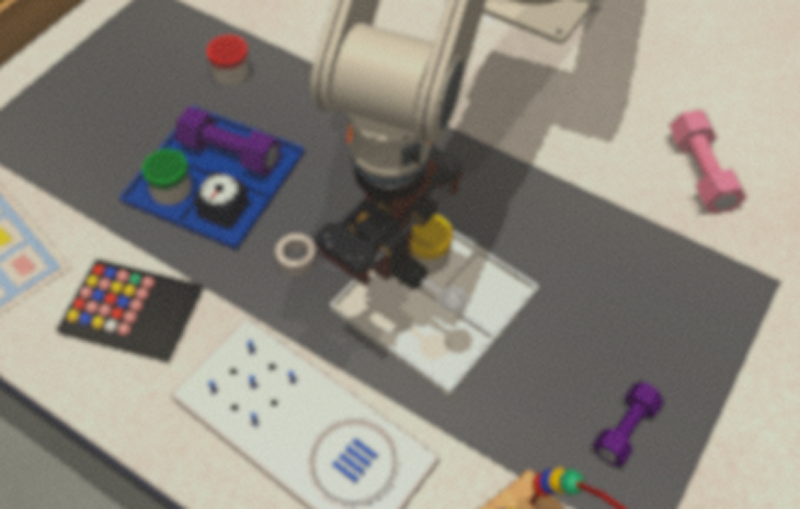

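The dumbbell lies lengthwise in the blue long compartment, the yellow tub (432,238) stands in a white square, and the spoon is held over the long white compartment. I'll lower it.

>>> step_arm(
  targets=[
    [[0.05, 0.04, -0.5, 0, 0, 0, 0], [0, 0, -0.6, 0, 0, 0, 0], [0, 0, -0.5, 0, 0, 0, 0], [0, 0, -0.16, 0, 0, 0, 0], [0, 0, 0, 0, 0, 0, 0]],
  ],
)

```text
t: 33.33
ee_pos: [644.6, 139.6, 193.3]
orientation: [2.343, 2.093, 0.0]
ft_force: [0.6, -0.5, -1.0]
width: 27.9
grasp_force: 30.0
```

>>> step_arm(
  targets=[
    [[0, 0, -0.03, 0, 0, 0, 0], [0, 0, -0.02, 0, 0, 0, 0], [0, 0, 0, 0, 0, 0, 0], [0, 0, 0, 0, 0, 0, 0], [0, 0, 0, 0, 0, 0, 0]],
  ],
)

```text
t: 33.95
ee_pos: [644.5, 139.7, 190.3]
orientation: [2.343, 2.093, 0.0]
ft_force: [-0.4, -0.1, -1.4]
width: 28.2
grasp_force: 30.0
```

```bash
python3 st.py
```

```text
33.95 [644.5 139.7 190.3] yaw -6.44 z [ 1.e-04  0.e+00 -1.e+00] F [-0.4 -0.1 -1.4] w 28.2 30.0
```

>>> step_arm(
  targets=[
    [[0, 0.04, 0, 0, 0, 0, 0], [0, 0, -0.02, 0, 0, 0, 0], [0, 0, 0, 0, 0, 0, 0], [0, 0, 0, 0, 0, 0, 0], [0, 0, 0, 0, 0, 0, 0]],
  ],
)

```text
t: 34.58
ee_pos: [644.5, 142.0, 189.9]
orientation: [-2.343, -2.093, -0.001]
ft_force: [-2.9, 0.5, 4.5]
width: 27.8
grasp_force: 30.0
```

Contact. Next I'll release, rise and swing clear to the right so I can look.

>>> step_arm(
  targets=[
    [[0, 0, 0, 0, 0, 0, 0.55], [0, 0, 0, 0, 0, 0, 0.55], [0, 0, 0.4, 0, 0, 0, 0.55], [0, 0, 0.8, 0, 0, 0, 0.55], [0, 0, 1, 0, 0, 0, 0.55]],
  ],
)

```text
t: 35.2
ee_pos: [644.2, 141.7, 300.7]
orientation: [-2.342, -2.093, 0.002]
ft_force: [0.9, 0.2, 0.2]
width: 48.2
grasp_force: 0.0
```

>>> step_arm(
  targets=[
    [[0, 0, 1, 0, 0, 0, 0.55], [-0.5, -0.8, 0.5, 0, 0, 0, 0.55], [-0.5, -1, 0, 0, 0, 0, 0.55], [-0.5, -1, 0, 0, 0, 0, 0.55], [-0.5, -1, 0, 0, 0, 0, 0.55]],
  ],
)

```text
t: 35.83
ee_pos: [543.5, -49.6, 375.8]
orientation: [2.341, 2.093, 0.002]
ft_force: [0.5, -1.4, 0.1]
width: 48.2
grasp_force: 0.0
```

>>> step_arm(
  targets=[
    [[-0.5, -1, 0, 0, 0, 0, 0.55], [-0.5, -1, 0, 0, 0, 0, 0.55], [-0.3, -1, 0, 0, 0, 0, 0.55], [0, -1, 0, 0, 0, 0, 0.55], [0, -1, 0, 0, 0, 0, 0.55]],
  ],
)

```text
t: 36.45
ee_pos: [479.0, -300.0, 375.8]
orientation: [2.342, 2.091, 0.001]
ft_force: [0.1, 0.5, 0.8]
width: 48.4
grasp_force: 0.0
```

>>> step_arm(
  targets=[
    [[0, -1, 0, 0, 0, 0, 0.55], [0, -1, 0, 0, 0, 0, 0.55], [0, -1, 0, 0, 0, 0, 0.55], [0, -1, 0, 0, 0, 0, 0.55], [0, 0, 0, 0, 0, 0, 0.55]],
  ],
)

```text
t: 37.08
ee_pos: [478.7, -501.2, 375.4]
orientation: [2.344, 2.088, -0.001]
ft_force: [0.0, 0.1, 0.4]
width: 48.3
grasp_force: 0.0
```

```bash
python3 st.py
python3 - <<'E'
from h import *
d=snap("top","pics/t3.png");p=d["pixels"][:,:,::-1]
cv2.imwrite("pics/t3c.png",cv2.resize(p[105:245,95:410],(800,355),interpolation=cv2.INTER_CUBIC))
d=snap("scene","pics/s3.png");p=d["pixels"][:,:,::-1]
cv2.imwrite("pics/s3c.png",cv2.resize(p[150:320,110:340],(800,591),interpolation=cv2.INTER_CUBIC))
E
```

```text
37.08 [ 478.7 -501.2  375.4] yaw -6.62 z [ 0.0015 -0.0022 -1.    ] F [0.  0.1 0.4] w 48.3 0.0
```

View pics/t3c.png

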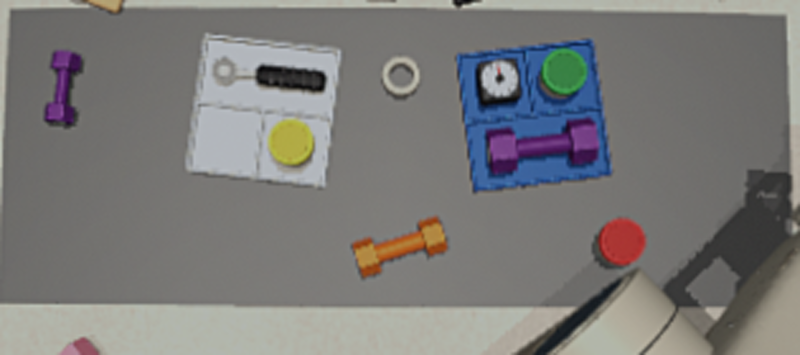

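View pics/s3c.png

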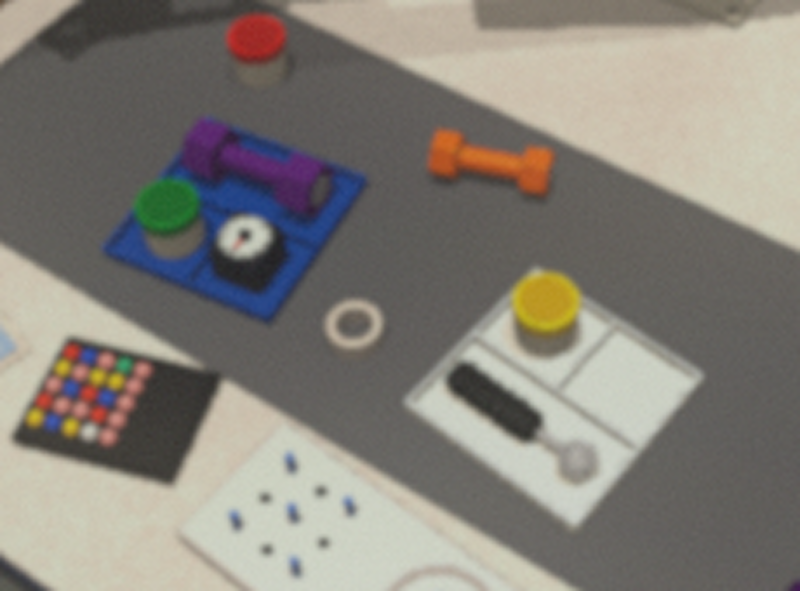

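Both trays are made up. In the top crop, the spoon spans x 213–327 of the white long compartment and the purple dumbbell spans 487–598 of the blue one. The timer (500,80), green tub (563,72) and yellow tub (291,142) stand in the squares, and the red tub and orange dumbbell haven't moved.

```bash
python3 -c "
from workcell import ctrl
print(ctrl.close_job())"
```

```text
the job is handed in; nothing more can be done
None
```

Both therapy kits are made up as asked and the job was handed in at about 37 s; the last pictures show every item in its place, with the red-lidded tub and orange dumbbell untouched.

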